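# Third hand at the sprung stop: shoot the bolt, press the rail and hold

## Robot

A 7-joint arm with a two-finger parallel gripper is mounted at the origin on the work surface. World frame = base frame: x ahead of the robot, y to its left, z up, the work surface at z = 0. Lengths are in m, angles in rad, forces in N, time in s.
With the tool pointing down it reaches from about 0.4 to 0.875 m from the base axis. Payload 6.5 kg.
Tool frame: the origin (TCP) lies at the very end of the fingers, on their centre line; the grasp point (between the pads) lies 19 mm behind it; z points along the fingers, y is the line along which they close (so a half turn about z gives the same grasp; the last joint's range is limited). The gripper opens to 88 mm and grips with 3 to 60 N. Pads are 18 mm wide; open, the fingers measure 123 mm over their backs; the gripper's body (75 mm by 187 mm) begins 45 mm behind the grasp point.
Start: joints at [-1.215, 0.536, -0.004, 1.538, 0.003, 1.067, -0.071], TCP at [0.266, 0.593, 0.239] pointing down, gripper open.
Joint ranges: [-2.7, 2.7], [-0.37, 2.16], [-1.27, 1.26], [0.24, 2.4], [-1.31, 4.45], [0.19, 1.91], [-2.76, 2.76]. Speed limits (rad/s): [2.39, 2.39, 3.14, 3.14, 3.14, 3.14, 3.14].

## Interface

Orientations are given as a unit quaternion [x, y, z, w].
In Python, from workcell import state, capture, sign_off, look_for, pinpoint gives the robot as it stands. The module is installed in compiled form; this text tells all that it offers.
- The arm moves only by the tool drive_tool, never from a script. Its argument "increments" is one flat list of numbers, 7 for each row, row after row: the finger opening in mm, from 0 to 88.1, then the shift along the tool's x, y, z in mm, then the turn, a rotation vector about the tool's x, y, z in degrees. In form: [fingers, dx, dy, dz, ax, ay, az, fingers, dx, dy, dz, ax, ay, az, ...]. A call has 1 to 12 rows; each row is the pose to reach, as a shift and turn from the pose commanded when the call began, along the tool's axes at that moment; what a row does not reach only later rows make up. A row lasts 1/10 s, in which the tool goes at most 50 mm and 8.59 degrees, less where a joint would pass 70% of its speed; a pose out of reach is approached as far as the arm can. A call with a gripper value outside its range is refused whole. The fingers move at their own pace and stop on an object; the grip force is fixed at half the most. Time passes only in rows, so rows that repeat a pose let the fingers close. It gives the time, the measured TCP pose, the force, the opening and the grip force at its end, in the units of the state.
- state(): the state, without advancing time (a new reading comes with each control period).
- capture(name): name is "scene" or "top" or "wrist"; returns a dict with "frame" (384x512x3 uint8, red, green, blue), "z_map" (384x512 float32, m along the optical axis (not along the pixel's ray), 0 where there is no reading), "fx", "fy", "cx", "cy" (pixels), "R" (3x3) and "t" (3): a world point X has camera coordinates R X + t; the wrist camera has in their place "hand_eye" (4x4, takes a point from camera to tool coordinates, whose origin is the TCP and whose axes are the flange's). Camera axes: x right, y down, z forward; pixel columns grow to the right and rows downward; lengths in m; the calibration is good to about 2 mm. A picture is of the moment at which its call begins: read the wrist's pose just before it.
- sign_off(): hands the job in; it is judged then, once.
Trained networks look in a picture, given as the dict that the camera call returned (one of the last four; its "shot" number tells which), for a name from the list of things; names that differ only in an ending like _2 or _b are one class to them, and where a whole thing is asked for, a point or a joint stands for the part that bears it (a point fixed in the world has none). Each returns a list of dicts, best first, with "conf" (0 to 1); they miss things now and then, are a little off and sometimes report something else, mostly with a low value. They report only what shows in the picture. A call takes as long as a camera call. They do not tell look-alikes from the thing itself.
- look_for(picture, target): "centre" ([row, column] in pixels, amid what is visible of it).
- pinpoint(picture, target): "centre" ([row, column] in pixels: a listed point, or the origin of a listed thing).
The state is a dict: "clock": time; "joints": joint angles; "qd": joint speeds; "effort": joint torques, N m; "tool_pos": TCP position; "eef_rot": TCP orientation; "ft_force": force on the tool from outside, world axes, zero at the start; "torque": the same for the moment, N m; "opening": opening from 0.0 (shut) to 1.0 (fully open); "finger_force": force on a finger pad.
Only numpy, scipy, OpenCV 4.12 (cv2) and the standard library are available. Lean on these libraries where they do the work, as an engineer would, in place of code of your own. Each camera call takes 0.05 s, during which the arm holds its last target. There are 200 camera calls.

## Task

On the fibreboard jig, shoot the steel barrel bolt across the sprung wooden frame until it is fully home in its keeper; it is the stop for the next part. Then take the long pine rail (not the short offcut), keep it flat on the jig with one end square against the bolt, and push it steadily with about 10 N, so that the sprung frame is about half-way to its bump posts without ever hitting them. Finish while still holding the rail pressed there, so that a workmate can screw it, and leave everything else on the bench where it is.

Things in the scene. Friction and masses are not known exactly. Their poses are not given: they have to be found in the camera images.
- jig: fibreboard jig, fixed to the bench. Origin on the bench surface, on the centre line of the passage; deck from x -160 to +180 and y -100 to +200 mm, its top at z 18 mm. x: push direction, towards the bump posts; y: to the bolt's side; z up. Two dark wooden bump posts 24 x 22 x 50 mm stand at x 158, y +-44 mm; the deck is bare from x -160 to +38 mm
- gate (a point): point midway across the sprung frame's passage, on the bolt's axis, 15 mm above the deck; at rest at x 60, y 0, z 33 mm in the jig's frame; moves with the frame. Axes as the jig's. The shot bolt, a steel rod of diameter 12 mm, crosses the passage here along y; the rail's end bears on its near side, 6 mm before this point
- bridge (a point): middle of the bridge (36 to 50 mm above the deck) that joins the sprung frame's two wooden cheeks, 53 mm beyond the bolt's axis. Cheeks: 80 mm long, from 18 mm before to 62 mm beyond the bolt's axis, 16 mm thick, 36 mm high, with a passage 60 mm wide between them; the bolt's track is on the left cheek, the keeper in the right
- frame (a joint): how far the sprung frame has been pushed in the jig's +x (m): 0 at rest, 0.024 when its cheeks hit the bump posts (the gap of 24 mm between them can be seen from above). Springs push back with 0.85 N per mm, so 10 N is about 12 mm, half the gap
- bolt (a joint): how far the bolt has been slid (m) in the jig's -y: 0 drawn back, clear of the passage; 0.075 fully home, its tip 12 mm inside the keeper cheek. It stays where it is left; friction about 2 N
- knob (a point): centre of the bolt's upright knob, a steel stud of diameter 14 mm, bare from 20 mm below to 20 mm above this point, which is 46 mm above the deck; moves in the jig's -y as the bolt slides home. When home its axis is 81 mm to the +y side of the gate point, 35 mm clear of the cheek. The track's straps are 26 mm high above the deck. Axes as the jig's
- rail_center (a point): centre of the loose pine rail, 150 x 40 x 30 mm (its own x, y, z), with a dark screw hole near each end of its top; either end may go to the stop; lies on the bench at the start, so this point is 15 mm up. 0.08 to 0.16 kg
- offcut_center (a point): centre of a loose pine offcut, 85 x 40 x 30 mm (x, y, z), no holes: a bystander, leave alone
- tape: tape measure, black case 70 x 34 x 60 mm, origin under its centre: a bystander
- glue: glue bottle, diameter 60, 170 mm tall, origin under its centre: a bystander
- screws: round metal tin, diameter 72, 50 mm tall, origin under its centre: a bystander
- hammer: hammer lying on the bench, about 260 mm long: a bystander
- drill: cordless drill standing on its battery, 200 mm tall, origin under its battery's centre: a bystander
- square: try square lying flat, 190 x 120 x 18 mm: a bystander
Mind the look-alikes: they are no part of the job. Leave any turquoise look-alike of the part that bears rail_center alone.

How it is judged:
On the way, in this order (a step that is already met when the one before it is completed fails the run):
1. the bolt is shot fully home into its keeper (value of joint bolt above 0.068 m), for 0.2 s.
2. the rail, flat on the jig and square, is pressed against the bolt within the force band (value of joint bolt above 0.068 m and value of joint frame between 0.006 and 0.018 m and contact force between rail and bolt between 4 and 18 N and contact force between the fingers and rail above 1 N and z of rail_center in the frame of jig between 0.028 and 0.038 m and angle between rail_center's own z axis and vertical below 0.1 rad and angle between the x axis of rail_center and the x axis of jig, either way round below 0.14 rad and contact force between the fingers and frame below 0.5 N), for 0.5 s.
At the end, for the whole second after the job is handed in: Bolt within 7 mm of fully home; fingers hold the rail, its end on the bolt with 4 to 18 N, the sprung frame 6 to 18 mm in and untouched by the fingers; the rail still, flat on the jig (within 5 mm, 0.1 rad) and within 0.14 rad of the push direction (all of step 2 and linear speed of rail below 0.02 m/s); the arm keeps its last pose, push and grip.
It fails at once if the sprung frame is driven onto its bump posts (value of joint frame above 0.0225 m).
It fails at once if another thing on the bench is moved more than 30 mm (distance of any of offcut_center, tape, glue, screws, hammer, drill, square from where it was at the start of the episode above 0.03 m).
It also fails if it takes over 64 s, if anything falls off the work surface, if the arm or the gripper's body presses on something with over 40 N, if the wrist force passes 120 N, or if a joint passes its speed limit or range.

## Working session

There is one attempt and no reset: what is moved stays moved. The work goes in short steps, Python scripts to look and compute and a tool call to move; the robot and the scene stay as the last step left them, time stands still between calls to the robot, and variables do not carry over. Pictures are saved under pics/ and viewed, at most 10 in all, crops included, and the job is handed in when it is done.

Besides the shell and the picture viewer there is one more tool, called after "Emit:" as name(argument=value, ...) on one line, values as JSON. drive_tool: Moves the arm, as the interface text tells. Its arguments: {"type":"object","properties":{"increments":{"type":"array","items":{"type":"number"}}},"required":["increments"]}

```bash
mkdir -p pics; cat > h.py <<'E'
import numpy as np, cv2
from scipy.spatial.transform import Rotation as Ro
from workcell import *
def px2w(p,rc,z=None,st=None):
    """pixel -> world; if z given intersect plane z, else depth map"""
    r,c=rc
    d=np.array([(c-p['cx'])/p['fx'],(r-p['cy'])/p['fy'],1.])
    if 'R' in p: R=np.array(p['R']).T; o=-R@np.array(p['t'])
    else:
        H=np.array(p['hand_eye']); T=Ro.from_quat(st['eef_rot']).as_matrix()
        R=T@H[:3,:3]; o=T@H[:3,3]+np.array(st['tool_pos'])
    v=R@d
    s=(z-o[2])/v[2] if z is not None else p['z_map'][int(round(r)),int(round(c))]
    return o+s*v
def save(p,n,scale=1.5): cv2.imwrite('pics/'+n+'.png',cv2.resize(p['frame'][:,:,::-1],None,fx=scale,fy=scale))
E
python3 - <<'E'
from h import *
s=state();print({k:np.round(v,3) for k,v in s.items()})
for n in('top','scene'):
    p=capture(n);save(p,n)
    print(n,'fx',p['fx'])
    for t,z in [('jig',0),('gate',.033),('bridge',.061),('knob',.064),('rail_center',.015),('offcut_center',.015),('tape',0),('glue',0),('screws',0),('hammer',0.01),('drill',0),('square',0.01)]:
        print(t,[(np.round(d['centre']),round(d['conf'],2),np.round(px2w(p,d['centre'],z),3)) for d in pinpoint(p,t)[:3]])
E
```

```text
{'clock': np.float64(0.0), 'joints': array([-1.215,  0.537, -0.004,  1.539,  0.003,  1.067, -0.071]), 'qd': array([-0.002,  0.   , -0.001, -0.   ,  0.001,  0.   ,  0.003]), 'effort': array([-0.0000e+00, -5.7098e+01,  9.9100e-01, -2.5161e+01, -5.6000e-02,
        1.8000e-02,  0.0000e+00]), 'tool_pos': array([0.266, 0.592, 0.238]), 'eef_rot': array([ 0.209,  0.978, -0.001, -0.   ]), 'ft_force': array([-0.304,  0.458,  0.209]), 'torque': array([-0.008,  0.04 ,  0.002]), 'finger_force': np.float64(0.0), 'opening': np.float64(1.0)}
top fx 486.1460282389383
jig [(array([185., 235.]), 0.78, array([0.498, 0.012, 0.   ]))]
gate [(array([165., 236.]), 0.95, array([0.563, 0.005, 0.033]))]
bridge [(array([148., 234.]), 0.61, array([0.619, 0.012, 0.061])), (array([185., 346.]), 0.44, array([ 0.48 , -0.368,  0.061]))]
knob [(array([165., 194.]), 0.46, array([0.56 , 0.148, 0.064]))]
rail_center [(array([232., 402.]), 0.89, array([ 0.32 , -0.566,  0.015])), (array([189., 302.]), 0.58, array([ 0.477, -0.224,  0.015]))]
offcut_center [(array([184., 346.]), 0.63, array([ 0.493, -0.379,  0.015]))]
tape 
[... 1100 characters left out ...]
 array([ 0.318, -0.57 ,  0.015]))]
offcut_center [(array([255., 204.]), 0.75, array([ 0.504, -0.384,  0.015]))]
tape [(array([254., 275.]), 0.82, array([ 0.682, -0.236,  0.   ]))]
glue [(array([150., 290.]), 0.55, array([0.372, 0.388, 0.   ]))]
screws [(array([150., 258.]), 0.53, array([0.253, 0.307, 0.   ])), (array([288., 244.]), 0.21, array([ 0.68 , -0.411,  0.   ]))]
hammer [(array([159., 344.]), 0.84, array([0.617, 0.446, 0.01 ])), (array([287., 243.]), 0.21, array([ 0.683, -0.418,  0.01 ]))]
drill [(array([286., 247.]), 0.64, array([ 0.683, -0.401,  0.   ])), (array([196., 299.]), 0.62, array([0.585, 0.098, 0.   ]))]
square [(array([232., 160.]), 0.78, array([ 0.306, -0.382,  0.01 ]))]
```

View pics/top.png

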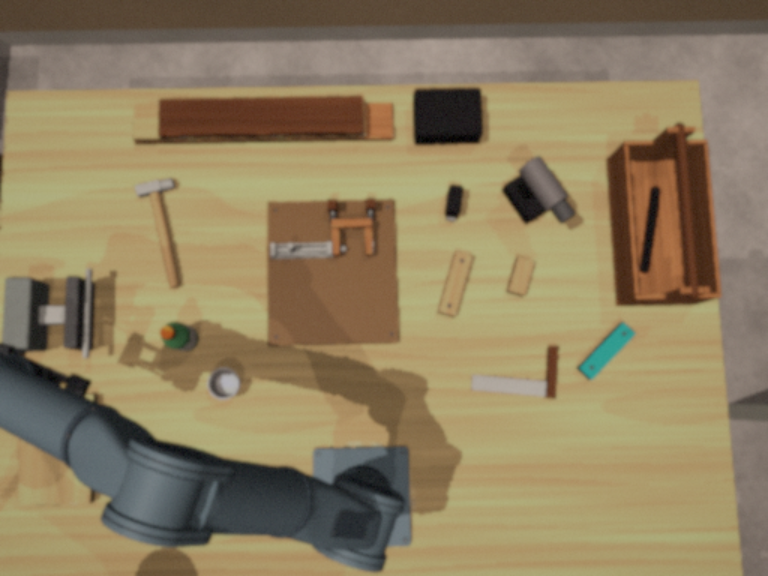

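```bash
python3 - <<'E'
from h import *
p=capture('top')
cv2.imwrite('pics/topcrop.png',cv2.resize(p['frame'][110:260,160:360,::-1],None,fx=4,fy=4,interpolation=cv2.INTER_CUBIC))
E
```

```text
(no output)
```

View pics/topcrop.png

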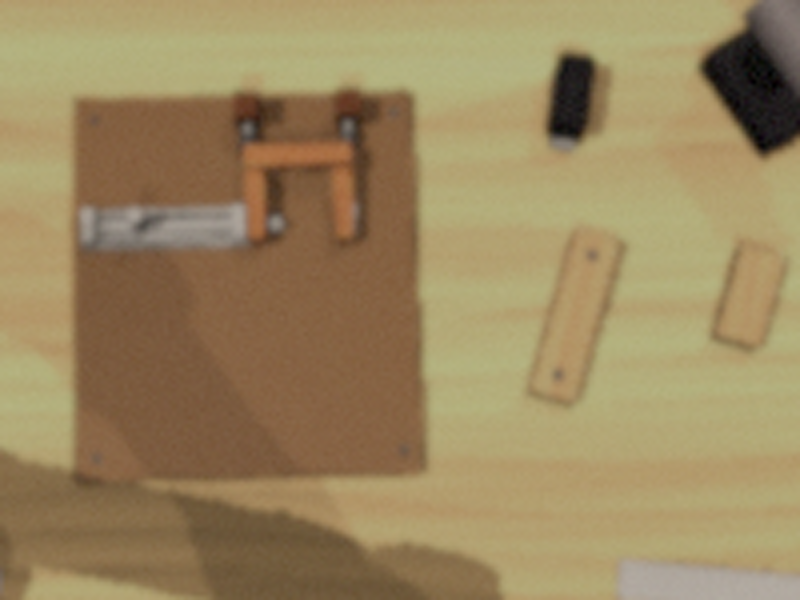

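The top view shows the jig almost aligned with world. The bolt is drawn back, its knob at crop (148,222). The long pine rail with two holes is at crop (577,315), the offcut at (750,295). The turquoise look-alike is at far right.

```bash
cat >> h.py <<'E'
def inc(cur,curq,pos,yaw):
    """increment (mm,deg, tool axes) to a tool-down pose whose closing axis y has world yaw (deg)"""
    R0=Ro.from_quat(curq)
    y=np.array([np.cos(np.radians(yaw)),np.sin(np.radians(yaw)),0])
    best=None
    for sg in(1,-1):
        yy=sg*y; z=np.array([0,0,-1.]); x=np.cross(yy,z)
        rv=(R0.inv()*Ro.from_matrix(np.c_[x,yy,z])).as_rotvec(degrees=True)
        if best is None or np.linalg.norm(rv)<np.linalg.norm(best): best=rv
    return np.round(R0.inv().apply(np.array(pos)-cur)*1000,1),np.round(best,2)
def fit(src,dst):
    s=np.array(src)-np.mean(src,0);d=np.array(dst)-np.mean(dst,0)
    a=np.arctan2((s[:,0]*d[:,1]-s[:,1]*d[:,0]).sum(),(s*d).sum())
    R=np.array([[np.cos(a),-np.sin(a)],[np.sin(a),np.cos(a)]]);t=np.mean(dst,0)-R@np.mean(src,0)
    return a,R,t,np.abs((R@np.array(src).T).T+t-dst).max()
E
python3 - <<'E'
from h import *
p=capture('top')
f=lambda c,z:px2w(p,(c[1]/4+110-.4,c[0]/4+160-.4),z)[:2]
a,R,t,e=fit([(.18,.2),(.18,-.1),(-.16,-.1),(-.16,.2)],[f(c,.018) for c in[(77,99),(412,92),(426,470),(76,483)]])
print('jig yaw',np.degrees(a),'t',t,'err',e)
for n,q in[('gate',(.06,0)),('knob0',(.06,.156)),('bridge',(.113,0))]: print(n,R@q+t)
ar,Rr,tr,e=fit([(.075,.02),(.075,-.02),(-.075,-.02),(-.075,.02)],[f(c,.03) for c in[(575,227),(626,242),(580,405),(527,393)]])
print('rail yaw',np.degrees(ar),tr,e)
s=state()
print(inc(np.array([.266,.593,.239]),s['eef_rot'],[*(R@(.06,.156)+t),.19],90+np.degrees(a)))
E
```

```text
jig yaw 0.4704821286233949 t [0.50248082 0.00677841] err 0.002191579013628153
gate [0.56247879 0.0072711 ]
knob0 [0.56119782 0.16326584]
bridge [0.61547701 0.0077063 ]
rail yaw -17.590156445008883 [ 0.47565267 -0.22917143] 0.003967235831722371
(array([-445.2, -271.2,   49. ]), array([  0.  ,   0.  , -24.64]))
```

Emit:
drive_tool(increments=[88,-40,-24,0,0,0,-4,88,-80,-49,0,0,0,-8,88,-120,-73,0,0,0,-12,88,-160,-98,0,0,0,-16,88,-200,-122,0,0,0,-20,88,-240,-146,10,0,0,-24.64,88,-280,-171,20,0,0,-24.64,88,-320,-195,20,0,0,-24.64,88,-360,-219,20,0,0,-24.64,88,-400,-244,20,0,0,-24.64,88,-445,-271,20,0,0,-24.64,88,-445,-271,20,0,0,-24.64])

```text
clock: 2.6
tool_pos: [0.565, 0.1554, 0.219]
eef_rot: [0.001, 1.0, -0.002, 0.001]
ft_force: [0.4, 0.4, -0.1]
opening: 0.994
finger_force: 0.0
```

Emit:
drive_tool(increments=[88,0,0,0,0,0,0,88,0,0,0,0,0,0,88,0,0,0,0,0,0])

```text
clock: 2.9
tool_pos: [0.5603, 0.1656, 0.2187]
eef_rot: [-0.006, 1.0, 0.0, -0.0]
ft_force: [0.5, -0.0, 0.1]
opening: 0.999
finger_force: 0.0
```

```bash
python3 - <<'E'
from h import *
s=state();p=capture('wrist');save(p,'w1')
print(s['tool_pos'],s['eef_rot'],s['clock'])
for t,z in[('knob',.064),('gate',.033),('bridge',.061),('jig',0)]:
    print(t,[(np.round(d['centre']),round(d['conf'],2),np.round(px2w(p,d['centre'],z,s),4)) for d in pinpoint(p,t)[:3]])
E
```

```text
[0.56026805 0.16560969 0.2187335 ] [-5.62969108e-03  9.99984042e-01  4.11292443e-04 -2.28464116e-04] 2.9
knob [(array([176., 242.]), 0.98, array([0.5622, 0.1505, 0.064 ])), (array([170., 127.]), 0.18, array([0.5578, 0.0211, 0.064 ]))]
gate [(array([168., 128.]), 0.55, array([0.5626, 0.0078, 0.033 ]))]
bridge [(array([222., 124.]), 0.63, array([0.6218, 0.0086, 0.061 ]))]
jig [(array([115., 135.]), 0.7, array([0.4995, 0.01  , 0.    ]))]
```

View pics/w1.png

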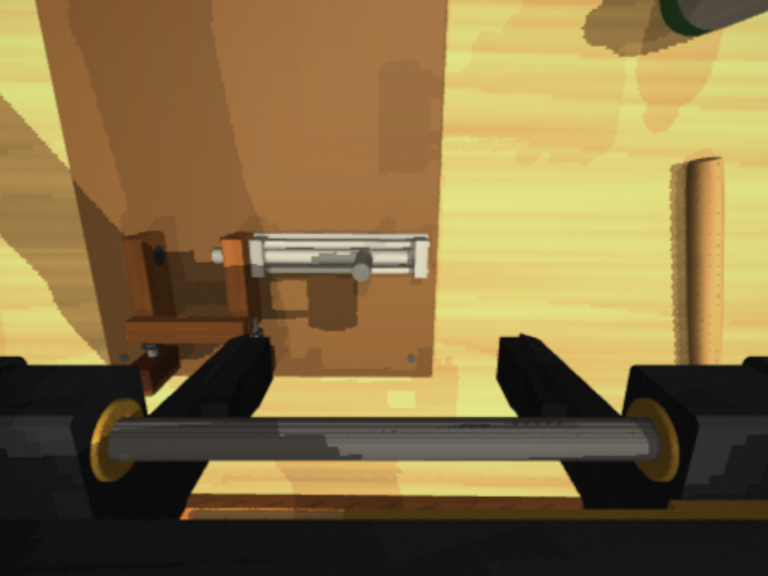

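Knob at picture pixel (361,268), about world (0.562, 0.150), with clear fingers either side. Descend and straddle it.

Emit:
drive_tool(increments=[88,-1,-12.5,30,0,0,0,88,-1,-12.5,60,0,0,0,88,-1,-12.5,90,0,0,0,88,-1,-12.5,115,0,0,0,88,-1,-12.5,140,0,0,0,88,-1,-12.5,155,0,0,0,88,-1,-12.5,165,0,0,0,88,-1,-12.5,165,0,0,0,40,-1,-12.5,165,0,0,0,5,-1,-12.5,165,0,0,0,5,-1,-12.5,165,0,0,0,5,-1,-12.5,165,0,0,0])

```text
clock: 4.35
tool_pos: [0.5627, 0.1512, 0.0544]
eef_rot: [-0.004, 1.0, 0.0, 0.001]
ft_force: [-0.4, 0.1, 0.7]
opening: 0.658
finger_force: 0.0
```

Emit:
drive_tool(increments=[5,0,0,0,0,0,0,5,0,0,0,0,0,0,5,0,0,0,0,0,0])

```text
clock: 4.65
tool_pos: [0.5623, 0.1511, 0.0538]
eef_rot: [-0.004, 1.0, -0.0, 0.0]
ft_force: [-0.4, -0.3, 0.6]
opening: 0.385
finger_force: 0.0
```

Emit:
drive_tool(increments=[5,0,0,0,0,0,0,5,0,0,0,0,0,0,5,0,0,0,0,0,0,5,0,0,0,0,0,0])

```text
clock: 5.05
tool_pos: [0.5623, 0.1508, 0.0537]
eef_rot: [-0.004, 1.0, -0.0, -0.0]
ft_force: [-0.7, -1.3, 0.7]
opening: 0.151
finger_force: 30.0
```

Emit:
drive_tool(increments=[5,0,-8,0,0,0,0,5,0,-16,0,0,0,0,5,0,-24,0,0,0,0,5,0,-32,0,0,0,0,5,0,-40,0,0,0,0,5,0,-48,0,0,0,0,5,0,-54,0,0,0,0,5,0,-58,0,0,0,0,5,0,-60,0,0,0,0,5,0,-61,0,0,0,0,5,0,-61,0,0,0,0])

```text
clock: 6.15
tool_pos: [0.5627, 0.0919, 0.0537]
eef_rot: [-0.005, 1.0, 0.001, 0.0]
ft_force: [-0.5, 5.3, -2.0]
opening: 0.147
finger_force: 30.0
```

Emit:
drive_tool(increments=[5,0,-2,0,0,0,0,5,0,-4,0,0,0,0,5,0,-4,0,0,0,0])

```text
clock: 6.45
tool_pos: [0.5628, 0.0917, 0.0538]
eef_rot: [-0.006, 1.0, 0.003, 0.0]
ft_force: [0.5, 13.4, -2.9]
opening: 0.146
finger_force: 30.0
```

Emit:
drive_tool(increments=[5,0,-3,0,0,0,0,5,0,-3,0,0,0,0,5,0,-3,0,0,0,0])

```text
clock: 6.75
tool_pos: [0.5628, 0.0917, 0.0538]
eef_rot: [-0.007, 1.0, 0.004, 0.001]
ft_force: [-1.0, 19.7, -4.3]
opening: 0.145
finger_force: 30.0
```

```bash
python3 - <<'E'
from h import *
s=state();p=capture('wrist');save(p,'w2')
print(s['tool_pos'],s['ft_force'])
for t,z in[('knob',.064),('gate',.033),('bridge',.061)]:
    print(t,[(np.round(d['centre']),round(d['conf'],2),np.round(px2w(p,d['centre'],z,s),4)) for d in pinpoint(p,t)[:3]])
E
```

```text
[0.56275342 0.0916658  0.05382166] [-1.03555514 19.72421419 -4.28282819]
knob [(array([249., 260.]), 0.97, array([0.5648, 0.0935, 0.064 ]))]
gate [(array([223., 131.]), 0.67, array([0.5639, 0.0096, 0.033 ]))]
bridge [(array([324., 121.]), 0.7, array([0.6194, 0.0085, 0.061 ]))]
```

View pics/w2.png

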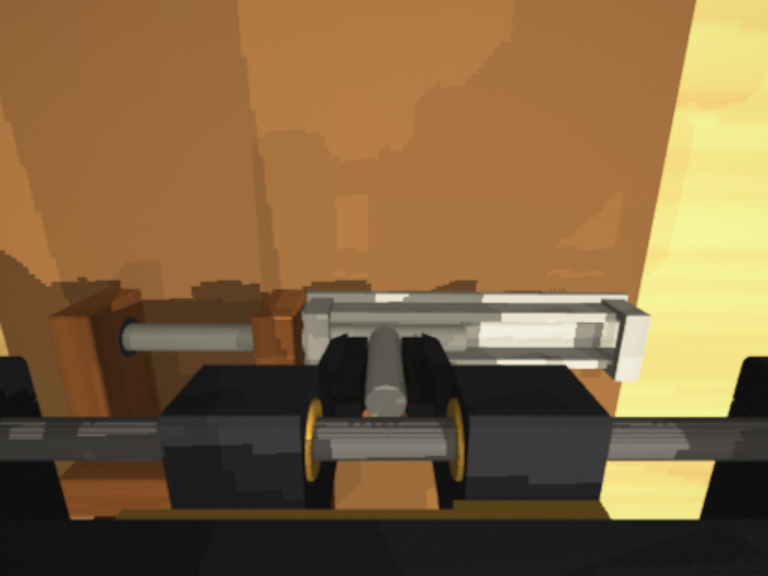

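The rod crosses the passage into the keeper hole at (125,338), and the force rose at a hard stop. The bolt is home, so I'll relax, open slightly and rise.

Emit:
drive_tool(increments=[5,0,4,0,0,0,0,5,0,7,0,0,0,0,28,0,7,0,0,0,0,28,0,7,0,0,0,0,28,0,7,0,0,0,0,28,0,7,-15,0,0,0,28,0,7,-50,0,0,0,60,0,7,-85,0,0,0,88,0,7,-120,0,0,0,88,0,7,-150,0,0,0,88,0,7,-165,0,0,0])

```text
clock: 8.05
tool_pos: [0.5642, 0.0898, 0.223]
eef_rot: [-0.004, 1.0, 0.0, 0.003]
ft_force: [1.2, -0.0, -1.2]
opening: 0.654
finger_force: 0.0
```

```bash
python3 - <<'E'
from h import *
s=state();print(s['tool_pos'],s['eef_rot'],s['ft_force'])
print(inc(s['tool_pos'],s['eef_rot'],[.476,-.229,.219],72.4))
E
```

```text
[0.56417299 0.08978361 0.2229788 ] [-3.72713882e-03  9.99989822e-01  4.16530953e-04  2.50797661e-03] [ 1.1919599  -0.02553156 -1.2261778 ]
(array([  90.6, -318.1,    3.3]), array([ 0.09,  0.28, 18.03]))
```

Emit:
drive_tool(increments=[88,8,-30,0,0,0,3,88,17,-62,0,0,0,6,88,26,-94,0,0,0,9,88,36,-130,0,0,0,12,88,46,-165,0,0,0,15,88,56,-200,0,0,0,18,88,65,-235,0,0,0,18,88,75,-270,0,0,0,18,88,83,-300,0,0,0,18,88,88.5,-318,0,0,0,18,88,88.5,-318,0,0,0,18,88,88.5,-318,0,0,0,18])

```text
clock: 9.25
tool_pos: [0.477, -0.2282, 0.2194]
eef_rot: [0.153, 0.988, 0.0, 0.0]
ft_force: [-0.0, 1.3, -0.2]
opening: 0.996
finger_force: 0.0
```

Emit:
drive_tool(increments=[88,0,0,0,0,0,0,88,0,0,0,0,0,0,88,0,0,0,0,0,0])

```text
clock: 9.55
tool_pos: [0.4773, -0.2276, 0.2188]
eef_rot: [0.152, 0.988, 0.0, 0.0]
ft_force: [-0.0, -0.1, 0.2]
opening: 0.997
finger_force: 0.0
```

```bash
python3 - <<'E'
from h import *
s=state();p=capture('wrist');save(p,'w3')
print(s['tool_pos'],s['eef_rot'],s['ft_force'])
for t,z in[('rail_center',.015),('offcut_center',.015)]:
    print(t,[(np.round(d['centre']),round(d['conf'],2),np.round(px2w(p,d['centre'],z,s),4)) for d in pinpoint(p,t)[:3]])
# rail mask by depth: height 15..40 mm
H=np.array(p['hand_eye']);T=Ro.from_quat(s['eef_rot']).as_matrix();R=T@H[:3,:3];o=T@H[:3,3]+s['tool_pos']
r,c=np.mgrid[:384,:512];Z=p['z_map']
P=np.stack([(c-p['cx'])/p['fx'],(r-p['cy'])/p['fy'],np.ones_like(Z)],-1)*Z[...,None]@R.T+o
m=((P[...,2]>.024)&(P[...,2]<.036)&(Z>0)).astype(np.uint8)
n,l,st,ce=cv2.connectedComponentsWithStats(m)
for i in range(1,n):
    if st[i,4]>300:
        q=P[l==i][:,:2].astype(np.float32);print(st[i],cv2.minAreaRect(q*1000),np.median(P[l==i][:,2]))
E
```

```text
[ 0.47727059 -0.22763403  0.21876687] [1.51534109e-01 9.88452018e-01 1.47329578e-04 5.74990862e-06] [-0.02651458 -0.12505339  0.19344061]
rail_center [(array([163., 254.]), 0.98, array([ 0.4746, -0.2293,  0.015 ]))]
offcut_center [(array([205., 154.]), 0.89, array([ 0.4887, -0.3761,  0.015 ]))]
[ 240  106   35  118 3801] ((478.1738586425781, -227.0453643798828), (40.05398178100586, 148.1949005126953), 72.18146514892578) 0.031810463849680615
[415 170  18  61 314] ((584.1160888671875, -36.196170806884766), (16.304386138916016, 80.32959747314453), 80.40592956542969) 0.030100062023045715
[ 129  181   36   61 1603] ((491.5677795410156, -380.33319091796875), (40.18070983886719, 83.25460815429688), 71.07121276855469) 0.03159088722612052
```

View pics/w3.png

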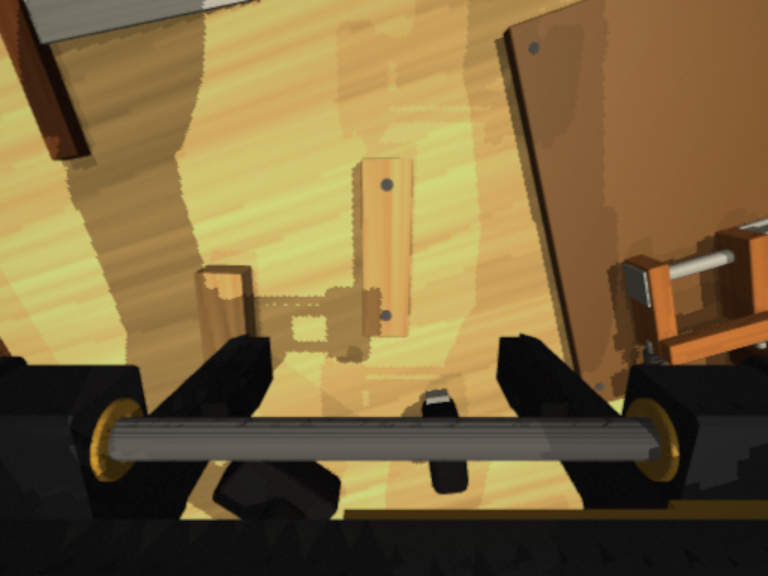

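The rail lies centred at (386,247) in the picture, parallel to the fingers. Offcut and jig are clear of them. Descend and grip.

Emit:
drive_tool(increments=[88,-1,0,35,0,0,-0.3,88,-1,0,75,0,0,-0.3,88,-1,0,115,0,0,-0.3,88,-1,0,150,0,0,-0.3,88,-1,0,180,0,0,-0.3,88,-1,0,200,0,0,-0.3,88,-1,0,208,0,0,-0.3,88,-1,0,210,0,0,-0.3,25,-1,0,210,0,0,-0.3,25,-1,0,210,0,0,-0.3,25,-1,0,210,0,0,-0.3,25,-1,0,210,0,0,-0.3])

```text
clock: 10.9
tool_pos: [0.4784, -0.2291, 0.0094]
eef_rot: [0.15, 0.989, -0.0, 0.001]
ft_force: [0.4, -0.5, 0.5]
opening: 0.656
finger_force: 0.0
```

Emit:
drive_tool(increments=[25,0,0,0,0,0,0,25,0,0,0,0,0,0,25,0,0,0,0,0,0,25,0,0,0,0,0,0,25,0,0,0,0,0,0])

```text
clock: 11.4
tool_pos: [0.478, -0.2287, 0.0089]
eef_rot: [0.15, 0.989, 0.0, 0.0]
ft_force: [0.8, 2.5, 4.1]
opening: 0.447
finger_force: 30.0
```

```bash
python3 - <<'E'
from h import *
s=state()
print(inc(s['tool_pos'],s['eef_rot'],[.457,.0095,.079],90.47))
E
```

```text
(array([ 90.6, 221.3, -70.1]), array([ 2.000e-02,  1.000e-02, -1.769e+01]))
```

Emit:
drive_tool(increments=[25,0,0,-20,0,0,0,25,0,0,-45,0,0,0,25,0,0,-70,0,0,0,25,10,25,-70,0,0,-3,25,22,55,-70,0,0,-6,25,35,85,-70,0,0,-9,25,48,118,-70,0,0,-12,25,62,150,-70,0,0,-15,25,75,183,-70,0,0,-17.7,25,84,206,-70,0,0,-17.7,25,90.6,221.3,-70,0,0,-17.7,25,90.6,221.3,-70,0,0,-17.7])

```text
clock: 12.6
tool_pos: [0.4565, 0.0117, 0.0785]
eef_rot: [-0.006, 1.0, 0.0, -0.0]
ft_force: [0.6, -0.1, -0.4]
opening: 0.451
finger_force: 30.0
```

Emit:
drive_tool(increments=[25,0,0,0,0,0,0,25,0,0,0,0,0,0,25,0,0,0,0,0,0])

```text
clock: 12.9
tool_pos: [0.4569, 0.0079, 0.0787]
eef_rot: [-0.003, 1.0, -0.0, 0.0]
ft_force: [-0.1, -0.1, -1.0]
opening: 0.449
finger_force: 30.0
```

```bash
python3 - <<'E'
from h import *
s=state();print(s['tool_pos'],s['eef_rot'],s['ft_force'],s['opening'])
p=capture('wrist');save(p,'w4')
print(inc(s['tool_pos'],s['eef_rot'],[.457,.0095,.029],90.47))
for t,z in[('rail_center',.085),('gate',.033),('bridge',.061)]:
    print(t,[(np.round(d['centre']),round(d['conf'],2),np.round(px2w(p,d['centre'],z,s),4)) for d in pinpoint(p,t)[:3]])
E
```

```text
[0.45691837 0.00794616 0.07869492] [-3.09431051e-03  9.99995172e-01 -2.83716592e-04  8.78914903e-06] [-0.07534262 -0.12393106 -1.03417206] 0.4485675722769642
(array([-0.1,  1.6, 49.7]), array([-0.03,  0.  , -0.12]))
rail_center [(array([243., 255.]), 0.59, array([0.4572, 0.0071, 0.085 ]))]
gate []
bridge []
```

View pics/w4.png

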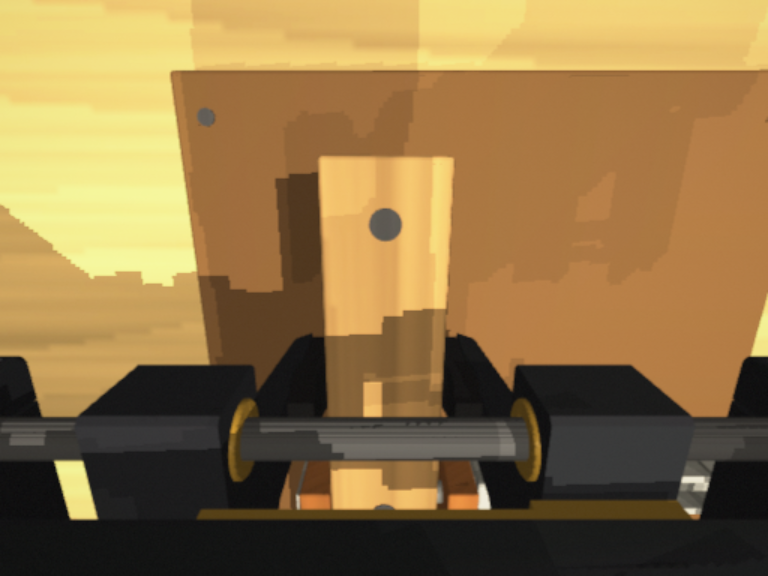

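The rail is straight in the grip, running from (386,157) towards the passage between the cheeks at (315,490) and (462,490). Lower it to the deck.

Emit:
drive_tool(increments=[25,0,1,15,0,0,0,25,0,1,30,0,0,0,25,0,1,42,0,0,0,25,0,1,48,0,0,0,25,0,1,50,0,0,0,25,0,1,51.5,0,0,0,25,0,1,51.5,0,0,0,25,0,1,51.5,0,0,0])

```text
clock: 13.9
tool_pos: [0.4572, 0.0103, 0.0276]
eef_rot: [-0.004, 1.0, 0.0, 0.0]
ft_force: [-0.1, -1.2, -1.5]
opening: 0.452
finger_force: 30.0
```

Emit:
drive_tool(increments=[25,0,0,0.7,0,0,0,25,-5,0,0.7,0,0,0,25,-10,0,0.7,0,0,0,25,-14,0,0.7,0,0,0,25,-17,0,0.7,0,0,0,25,-19,0,0.7,0,0,0,25,-20,0,0.7,0,0,0,25,-20,0,0.7,0,0,0,25,-20,0,0.7,0,0,0])

```text
clock: 14.8
tool_pos: [0.4748, 0.0104, 0.0268]
eef_rot: [-0.004, 1.0, 0.0, -0.002]
ft_force: [-8.1, -0.6, 13.5]
opening: 0.452
finger_force: 30.0
```

Emit:
drive_tool(increments=[25,-2,0,0,0,0,0,25,-4,0,0,0,0,0,25,-6,0,0,0,0,0,25,-7,0,0,0,0,0,25,-7,0,0,0,0,0,25,-7,0,0,0,0,0])

```text
clock: 15.4
tool_pos: [0.4817, 0.0104, 0.0267]
eef_rot: [-0.004, 1.0, -0.0, -0.002]
ft_force: [-7.8, -0.8, 12.9]
opening: 0.451
finger_force: 30.0
```

Emit:
drive_tool(increments=[25,0,0,-0.3,0,0,0,25,0,0,-0.5,0,0,0,25,0,0,-0.5,0,0,0,25,0,0,-0.5,0,0,0])

```text
clock: 15.8
tool_pos: [0.4841, 0.0105, 0.027]
eef_rot: [-0.004, 1.0, -0.0, 0.0]
ft_force: [-0.3, -1.3, -1.1]
opening: 0.45
finger_force: 30.0
```

Emit:
drive_tool(increments=[25,-1,0,0,0,0,0,25,-2,0,0,0,0,0,25,-3,0,0,0,0,0,25,-4,0,0,0,0,0,25,-4,0,0,0,0,0,25,-4,0,0,0,0,0])

```text
clock: 16.4
tool_pos: [0.4873, 0.0105, 0.0269]
eef_rot: [-0.004, 1.0, -0.0, -0.001]
ft_force: [-4.0, -0.3, 0.7]
opening: 0.449
finger_force: 30.0
```

Emit:
drive_tool(increments=[25,-1,0,0,0,0,0,25,-2,0,0,0,0,0,25,-3,0,0,0,0,0,25,-4,0,0,0,0,0,25,-4,0,0,0,0,0,25,-4,0,0,0,0,0])

```text
clock: 17.0
tool_pos: [0.4904, 0.0105, 0.0268]
eef_rot: [-0.004, 1.0, -0.0, -0.001]
ft_force: [-7.0, 0.0, 4.0]
opening: 0.45
finger_force: 30.0
```

Emit:
drive_tool(increments=[25,-1,0,-0.2,0,0,0,25,-2,0,-0.2,0,0,0,25,-3,0,-0.2,0,0,0,25,-4,0,-0.2,0,0,0,25,-4,0,-0.2,0,0,0,25,-4,0,-0.2,0,0,0])

```text
clock: 17.6
tool_pos: [0.4932, 0.0105, 0.0268]
eef_rot: [-0.004, 1.0, -0.0, -0.003]
ft_force: [-9.8, 1.1, 7.1]
opening: 0.45
finger_force: 30.0
```

```bash
python3 - <<'E'
from h import *
s=state();print(s['tool_pos'],s['ft_force'])
p=capture('scene');cv2.imwrite('pics/s5.png',cv2.resize(p['frame'][120:270,180:380,::-1],None,fx=4,fy=4,interpolation=cv2.INTER_CUBIC))
for t,z in[('gate',.033),('bridge',.061),('knob',.064)]:
    print(t,[(round(d['conf'],2),np.round(px2w(p,d['centre'],z),4)) for d in pinpoint(p,t)[:2]])
E
```

```text
[0.49316614 0.01054366 0.02682356] [-9.75161738  1.13357042  7.11198289]
gate [(0.66, array([0.5886, 0.0039, 0.033 ]))]
bridge [(0.86, array([0.615 , 0.0229, 0.061 ]))]
knob [(0.57, array([0.5773, 0.0866, 0.064 ])), (0.5, array([ 0.5559, -0.0747,  0.064 ]))]
```

View pics/s5.png

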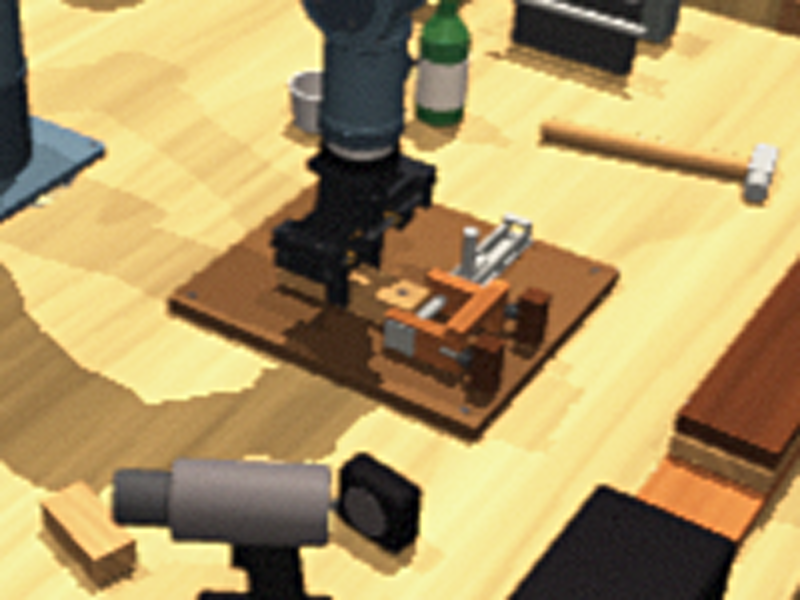

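The rail end bears on the bolt at (420,300), lying flat, with a visible gap to the posts. A little more push, then hold.

Emit:
drive_tool(increments=[25,-1,0,-0.3,0,0,0,25,-2,0,-0.3,0,0,0,25,-2,0,-0.3,0,0,0,25,-2,0,-0.3,0,0,0,25,-2,0,-0.3,0,0,0,25,-2,0,-0.3,0,0,0,25,-2,0,-0.3,0,0,0,25,-2,0,-0.3,0,0,0,25,-2,0,-0.3,0,0,0,25,-2,0,-0.3,0,0,0])

```text
clock: 18.8
tool_pos: [0.4946, 0.0105, 0.0268]
eef_rot: [-0.004, 1.0, -0.0, -0.003]
ft_force: [-10.1, 0.1, 3.9]
opening: 0.451
finger_force: 30.0
```

```bash
python3 - <<'E'
from h import *
for n,l in[('top',[('bridge',.061),('gate',.033),('knob',.064)]),('wrist',[('rail_center',.033)])]:
    s=state();p=capture(n)
    for t,z in l: print(n,t,[(np.round(d['centre']),round(d['conf'],2),np.round(px2w(p,d['centre'],z,s),4)) for d in pinpoint(p,t)[:2]])
    if n=='top': cv2.imwrite('pics/t6.png',cv2.resize(p['frame'][120:220,170:270,::-1],None,fx=6,fy=6,interpolation=cv2.INTER_CUBIC))
E
```

```text
top bridge []
top gate [(array([162., 232.]), 0.87, array([0.5736, 0.0194, 0.033 ]))]
top knob [(array([161., 210.]), 0.38, array([0.5732, 0.092 , 0.064 ]))]
wrist rail_center [(array([241., 255.]), 0.59, array([0.4938, 0.0098, 0.033 ]))]
```

View pics/t6.png

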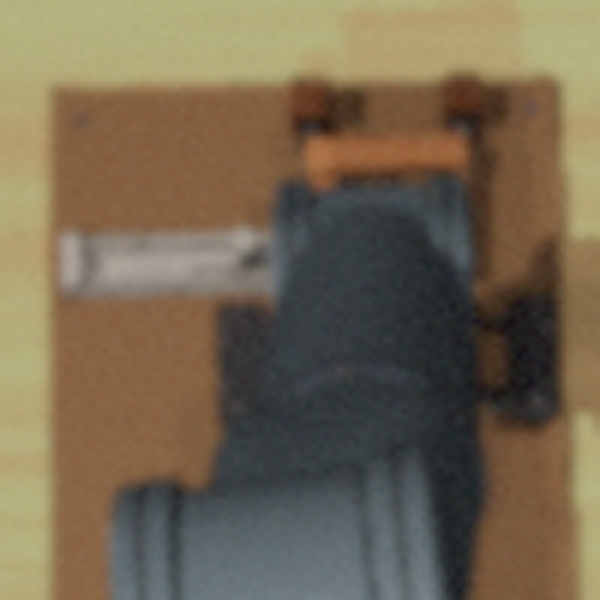

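From above, the bridge at (385,150) has closed about half the gap to the posts at (312,100) and (465,100). The networks put the frame about 11 mm in, and the force is 10 N and steady.

```bash
python3 -c "
from workcell import *
s=state();print(s['tool_pos'],s['ft_force'],s['clock']);print(sign_off())"
```

```text
[0.49457325 0.0105513  0.02682967] [-10.51189874   0.39155862   3.91637888] 19.1
the job is handed in; nothing more can be done
None
```

The job is handed in at 19.1 s on the robot's clock: the bolt is home in its keeper, and the gripper holds the long rail flat and square against it with about 10 N, the sprung frame about 11 mm in; the hand-in gave no verdict.

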